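# Set the sine plate to its angle on the gauge block stack

## Robot

A 6-joint arm with a two-finger parallel gripper is mounted at the origin on the work surface. World frame = base frame: x ahead of the robot, y to its left, z up, the work surface at z = 0. Lengths are in mm, angles in rad, forces in N, time in s.
With the tool pointing down it reaches from about 350 to 775 mm from the base axis. Payload 7.3 kg.
Tool frame: the origin (TCP) lies at the very end of the fingers, on their centre line; the grasp point (between the pads) lies 19 mm behind it; x points along the fingers, y is the direction in which the jaws open and shut, and the axes are right-handed (so a half turn about x gives the same grasp; the last joint's range is limited). The gripper opens to 92 mm and grips with 3 to 60 N. Pads are 19 mm wide; open, the fingers measure 130 mm over their backs; the gripper's body (75 mm by 190 mm) begins 47 mm behind the grasp point.
Start: joints at [-1.357, 0.342, 1.524, -0, 1.275, -0.146], TCP at [184.869, -491.394, 226.741] pointing down, gripper open.
Joint ranges: [-2.53, 2.53], [-0.77, 2.02], [0.04, 2.7], [-1, 4.14], [0.28, 2.66], [-3.11, 3.11]. Speed limits (rad/s): [2.57, 2.57, 3.14, 3.14, 3.14, 3.14].

## Interface

Orientations are given as [roll, pitch, yaw] about the fixed x, y, z axes, in that order (R = Rz(yaw) Ry(pitch) Rx(roll)).
In Python, from plant import sensors, capture, bot gives the robot as it stands.
- The arm moves only by the shell command python3 -m crank 'ROWS' [OPENING]. ROWS is JSON, a list of rows, each an object of numbers: "dx", "dy", "dz": the shift along the tool's x, y, z in cm; "spin": the turn about the tool's x in rad. A call has 1 to 20 rows; each row is the pose to reach, as a shift and turn from the pose commanded when the call began, along the tool's axes at that moment; what a row does not reach only later rows make up. A row lasts 1/12 s, in which the tool goes at most 41.7 mm and 7.16 degrees, less where a joint would pass 70% of its speed; a pose out of reach is approached as far as the arm can. A call with a gripper value outside its range is refused whole. OPENING is the opening in per cent of the stroke, from 0 (shut) to 100 (fully open), set as the call begins (- or left out, the last holds). The fingers move at their own pace and stop on an object; the grip force is fixed at half the most. Time passes only in rows, so rows that repeat a pose let the fingers close. It gives the time, the measured TCP pose, the force and the opening at its end, in the units of the state.
- sensors.get_obs(): the state, without advancing time (a new reading comes with each control period).
- capture(name): name is "side" or "top" or "wrist"; returns a dict with "frame" (420x560x3 uint8, blue, green, red), "vfov" (degrees; the focal length in pixels is half the picture's height over the tangent of half this angle, whatever the lens; pixels are square), "cx", "cy" (the principal point, pixels), "view" (4x4, takes a point from world to camera coordinates); the wrist camera has in their place "mount" (4x4, takes a point from camera to tool coordinates, whose origin is the TCP and whose axes are the tool frame's). Camera axes: x right, y down, z forward; pixel columns grow to the right and rows downward; lengths in mm; the calibration is good to about 2 mm. A picture is of the moment at which its call begins: read the wrist's pose just before it. There is no depth.
- bot.close_job(): hands the job in, once; it reports no verdict.
The state is a dict: "time": time; "joint_positions": joint angles; "dq": joint speeds; "tau": joint torques, N m; "tool_pos": TCP position; "tcp_rot": TCP orientation; "contact_force": force on the tool from outside, world axes, zero at the start; "moment": the same for the moment, N m; "grip_width": finger opening in mm.
Only numpy, scipy, OpenCV 4.12 (cv2) and the standard library are available. Lean on these libraries where they do the work, as an engineer would, in place of code of your own. Each camera call takes 0.05 s, during which the arm holds its last target.

## Task

Set the tilt of the sine plate: slide the taller gauge block stack along the granite, without lifting it off or tipping it, until it stands under the middle of the plate's raised roller, long side in line with the plate. Then press the raised end of the plate down until its roller sits on the stack, and let go. Leave the shorter stack, the chuck jaw and the steel bush where they are.

Things in the scene. Friction and masses are not known exactly. Their poses are not given: they have to be found in the camera images.
- sine_base: Green hinge foot of the sine plate, fixed on a dark granite slab (flat top 30 mm above the bench). Origin on the granite, below the free roller as it would be with the plate flat. x axis: along the plate, from its free (raised) end to the hinge; y: along the roller; z up. Two green cheeks 30 mm high and a block stand at x = 138 to 213 mm, up to 58 mm either side; else only bare granite under the plate.
- seat (a point): Spot on the granite right below the roller's axis when the roller sits on the taller stack (5.5 mm from the foot's origin along its x). The middle of the taller stack should stand here.
- hinge_mid (a point): Middle of the hinge axis, 150 mm from the foot's origin along its x, 10 mm above the granite. The hinge is stiff: the plate stays where it is left; a push of about 3 to 5 N down at its free end moves it down, about 10 N upward lifts it.
- sine_plate: Silver plate 172 x 84 x 16 mm. Origin on the hinge axis; x axis pointing away from the free end, y along the hinge. It reaches from x = -164 to +8 mm; its flat top is at z = +20 mm (a dark strip stands 10 mm above it at the hinge end). Tilt 0 when flat on the granite; it starts raised by 0.36 to 0.46 rad; sitting on the taller stack its tilt is 0.27 rad.
- roller_mid (a point): Middle of the axis of the free roller (dark, 20 mm in diameter, 84 mm long) under the plate's free end, 150 mm from the hinge.
- plate_end (a point): Point on the plate's top face, midway across, straight above the roller (16 mm from the plate's free edge): a good place to press.
- tall_stack_mid (a point): Centre (20 mm above its underside) of the taller gauge block stack: three steel blocks held together as one solid piece, 64 mm long (its x axis) x 40 mm wide (y) x 40 mm high, about 0.8 kg, with thin dark seams. It stands loose on the granite near the robot, to the left or the right.
- short_stack_mid (a point): Centre (10 mm above its underside) of the shorter stack: two steel blocks as one piece, 64 x 40 x 20 mm, loose on the granite near the robot on the other side. Not to be moved.
- jaw_mid (a point): Centre of a dark stepped steel chuck jaw, 56 x 30 x 32 mm, loose on the granite. Not to be moved.
- bush_mid (a point): Centre of a steel bush (ring) 48 mm in outer diameter, 30 mm high, loose on the granite. Not to be moved.
There are look-alikes about, which are no part of the job. What is shaped like the part that bears tall_stack_mid but brown, green or orange is not meant.

How it is judged (in metres and radians):
On the way:
1. the taller stack stands under the middle of the raised roller, in line with the plate, while the plate is still clear of it (x of tall_stack_mid in the frame of sine_base between -0.0145 and 0.0255 m and y of tall_stack_mid in the frame of sine_base between -0.015 and 0.015 m and angle between the x axis of tall_stack_mid and the x axis of sine_base, either way round below 0.2 rad and angle between sine_plate's own z axis and vertical above 0.3 rad), for 0.2 s.
At the end, for the whole second after the job is handed in: The taller stack stands flat on the granite with its centre within 20 mm (along the plate) and 15 mm (across it) of the place under the roller, its long side within 0.2 rad of the plate's direction; the plate's roller rests on it (contact of more than 0.5 N, tilt 0.27 rad within 0.015 rad), at rest (x of tall_stack_mid in the frame of sine_base between -0.0145 and 0.0255 m and y of tall_stack_mid in the frame of sine_base between -0.015 and 0.015 m and angle between the x axis of tall_stack_mid and the x axis of sine_base, either way round below 0.2 rad and angle between tall_stack_mid's own z axis and vertical below 0.05 rad and angle between sine_plate's own z axis and vertical between 0.255 and 0.285 rad and contact force between sine_plate and tall_stack above 0.5 N and angular speed of sine_plate below 0.02 rad/s); the robot touches nothing.
It fails at once if the taller stack is lifted off the granite (by more than 12 mm) or tipped (by more than 0.3 rad) (height (world z) of tall_stack_mid above 0.062 m or angle between tall_stack_mid's own z axis and vertical above 0.3 rad).
It fails at once if the shorter stack, the jaw or the bush is moved by more than 20 mm (distance of any of short_stack_mid, jaw_mid, bush_mid from where it was at the start of the episode above 0.02 m).
It also fails if it takes over 64 s, if anything falls off the work surface, if the arm or the gripper's body presses on something with over 40 N, if the wrist force passes 120 N, or if a joint passes its speed limit or range.

## Working session

There is one attempt and no reset: what is moved stays moved. The work goes in short steps, Python scripts to look and compute and a shell command to move; the robot and the scene stay as the last step left them, time stands still between calls to the robot, and variables do not carry over. Pictures are saved under pics/ and viewed, and the job is handed in when it is done.

```bash
ls; mkdir -p pics
python3 - <<'E'
from plant import sensors, capture
import cv2
print(sensors.get_obs())
for n in ("side","top","wrist"):
    c=capture(n); cv2.imwrite(f"pics/{n}0.png",c["frame"])
    print(n,c["vfov"],c["cx"],c["cy"],c.get("view",c.get("mount")))
E
```

```text
pics
{'time': 0.0, 'joint_positions': array([-1.35698394e+00,  3.42688871e-01,  1.52502296e+00,  4.72409692e-06,
        1.27542383e+00, -1.45998687e-01]), 'dq': array([-1.22361998e-03,  1.41445787e-03, -6.08522447e-05,  7.99376192e-04,
        8.68996616e-04, -1.38824242e-03]), 'tau': array([ 4.65998892e-04, -4.31243384e+01, -2.44227809e+01,  7.18784449e-02,
        5.58987586e-02, -1.32581572e-04]), 'tool_pos': array([ 184.78429669, -490.95912951,  226.06047487]), 'tcp_rot': array([-1.71972266,  1.56925332,  1.78167969]), 'contact_force': array([ 0.31849528,  0.6667957 , -0.50865826]), 'moment': array([ 0.02314595, -0.03388163,  0.00339871]), 'grip_width': 91.75280509235695}
side 50.519334258357766 278.9810116802974 206.42573361278016 [[ 9.99648441e-01 -2.18033318e-02  1.50867016e-02 -5.52977251e+02]
 [-5.14498670e-03 -7.17708067e-01 -6.96325111e-01  1.18511096e+02]
 [ 2.60100549e-02  6.96002691e-01 -7.17567928e-01  1.00138175e+03]
 [ 0.00000000e+00  0.00000000e+00  0.00000000e+00  1.00000000e+00]]
top 57.22835279924633 283.42644502972126 206.1830268116847 [[ 1.28644632e-02 -9.99871641e-01  9.55021644e-03  8.88521082e+01]
 [-9.92282554e-01 -1.39436622e-02 -1.23210828e-01  5.40352640e+02]
 [ 1.23328177e-01 -7.89147201e-03 -9.92334563e-01  1.13337785e+03]
 [ 0.00000000e+00  0.00000000e+00  0.00000000e+00  1.00000000e+00]]
wrist 61.43095897796934 281.31755701908645 207.5992717282214 [[ 9.32492578e-04 -2.60182902e-01  9.65558899e-01 -1.57215625e+02]
 [ 9.99998295e-01  1.78145702e-03 -4.85714887e-04  1.86107160e-01]
 [-1.59372697e-03  9.65557706e-01  2.60184120e-01 -7.06485590e+01]
 [ 0.00000000e+00  0.00000000e+00  0.00000000e+00  1.00000000e+00]]
```

View pics/side0.png

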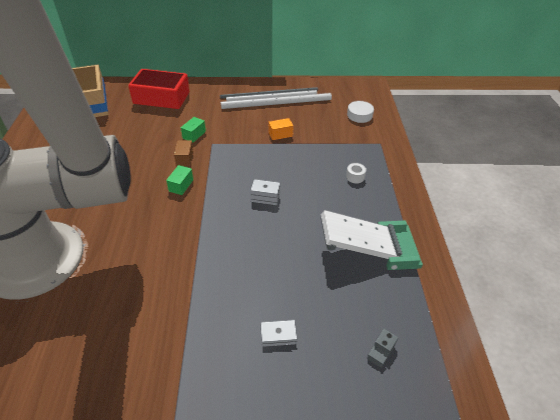

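View pics/top0.png

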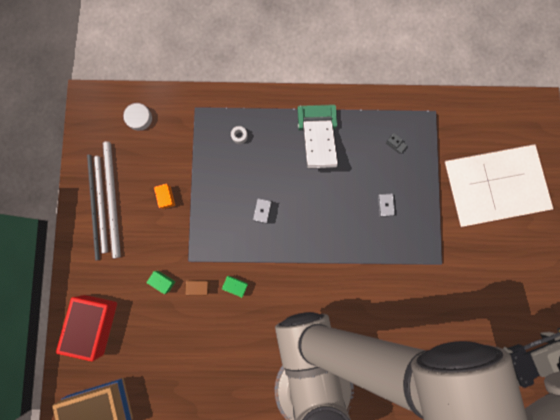

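View pics/wrist0.png

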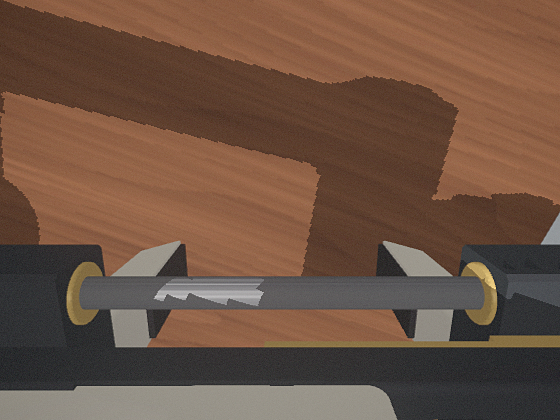

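The side view shows the taller, seamed stack at about (265,191), the short one at (279,333), the plate at (360,233), the jaw at (383,348) and the bush at (356,173). In the top view the tall stack is at (262,211) and the plate at (320,144). I'll zoom in for corners.

```bash
cat > h.py <<'E'
import numpy as np, cv2
from plant import sensors, capture
def K(c):
    f=c["frame"].shape[0]/2/np.tan(np.radians(c["vfov"])/2); return f,c["cx"],c["cy"]
def ray(c,uv):
    f,cx,cy=K(c); V=np.array(c["view"]); d=np.array([(uv[0]-cx)/f,(uv[1]-cy)/f,1]); R=V[:3,:3]
    return -R.T@V[:3,3], R.T@d
def onz(c,uv,z):
    o,d=ray(c,uv); return o+d*(z-o[2])/d[2]
def proj(c,P):
    f,cx,cy=K(c);V=np.array(c["view"]); p=V[:3,:3]@np.asarray(P,float)+V[:3,3]
    return np.array([cx+f*p[0]/p[2],cy+f*p[1]/p[2]])
def tri(c1,u1,c2,u2):
    o1,d1=ray(c1,u1);o2,d2=ray(c2,u2)
    s=np.linalg.lstsq(np.c_[d1,-d2],o2-o1,rcond=None)[0]
    a=o1+s[0]*d1;b=o2+s[1]*d2
    return (a+b)/2,np.linalg.norm(a-b)
def crop(im,x0,y0,w,h,k,name):
    cv2.imwrite("pics/"+name,cv2.resize(im[y0:y0+h,x0:x0+w],None,fx=k,fy=k,interpolation=cv2.INTER_CUBIC))
def wristcam(c,obs):
    from scipy.spatial.transform import Rotation as Rn
    T=np.eye(4);T[:3,:3]=Rn.from_euler("xyz",obs["tcp_rot"]).as_matrix();T[:3,3]=obs["tool_pos"]
    c=dict(c); c["view"]=np.linalg.inv(T@np.array(c["mount"])); return c
E
python3 - <<'E'
from h import *
t=cv2.imread("pics/top0.png"); s=cv2.imread("pics/side0.png")
crop(t,240,95,110,130,5,"ct.png")
crop(s,240,165,190,120,4,"cs.png")
E
```

```text
(no output)
```

View pics/ct.png

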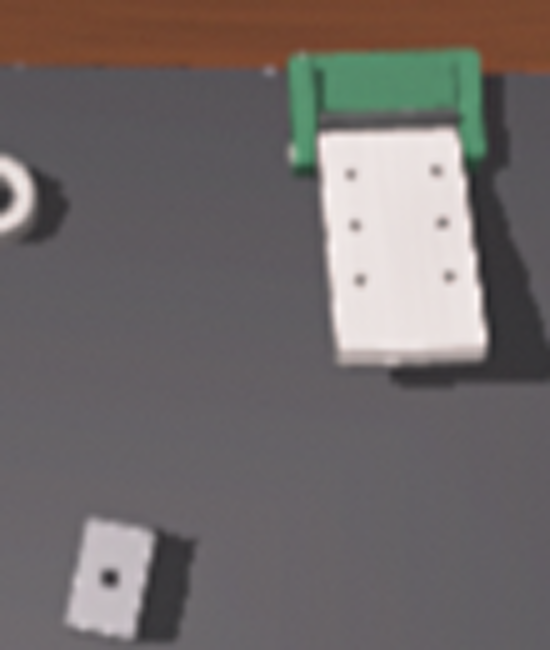

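View pics/cs.png

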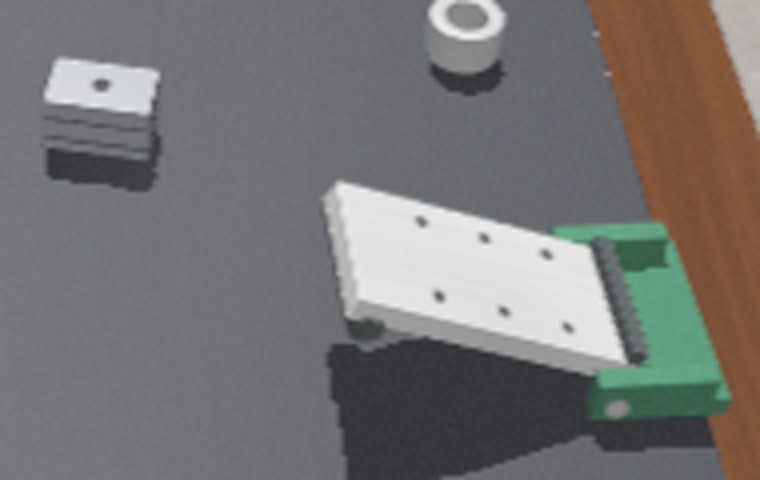

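```bash
cat > fit.py <<'E'
from h import *
from scipy.optimize import least_squares
T=capture("top");S=capture("side")
ct=lambda u,v:np.array([(u+.5)/5-.5+240,(v+.5)/5-.5+95])
cs=lambda u,v:np.array([(u+.5)/4-.5+240,(v+.5)/4-.5+165])
def Pbase(p,q):
    c,s=np.cos(p[2]),np.sin(p[2]); return np.array([p[0]+c*q[0]-s*q[1],p[1]+s*q[0]+c*q[1],30+q[2]])
def Pplate(p,q):
    t=p[3]; # raised: free end (-x) up
    x=150+q[0]*np.cos(t)+q[2]*np.sin(t); z=10-q[0]*np.sin(t)+q[2]*np.cos(t)
    return Pbase(p,[x,q[1],z])
ob=[(T,ct(337,349),Pplate,(-164,42,20)),(T,ct(487,346),Pplate,(-164,-42,20)),
(S,cs(340,182),Pplate,(-164,42,20)),(S,cs(357,300),Pplate,(-164,-42,20)),
(T,ct(290,57),Pbase,(213,58,30)),(T,ct(480,50),Pbase,(213,-58,30)),
(S,cs(666,224),Pbase,(213,58,30)),(S,cs(728,394),Pbase,(213,-58,30)),
(T,ct(294,152),Pbase,(138,58,30)),(T,ct(484,145),Pbase,(138,-58,30)),
(S,cs(554,230),Pbase,(138,58,30)),(S,cs(598,376),Pbase,(138,-58,30))]
f=lambda p:np.concatenate([proj(c,F(p,q))-u for c,u,F,q in ob])
r=least_squares(f,[550,-20,0,.4],loss="soft_l1");print("base",r.x.round(3));print(f(r.x).reshape(-1,2).round(1).tolist())
p=r.x
def Pst(s,q):
    c,n=np.cos(s[2]),np.sin(s[2]);return np.array([s[0]+c*q[0]-n*q[1],s[1]+n*q[0]+c*q[1],30+q[2]])
os_=[(T,ct(88,519),(32,20,40)),(T,ct(157,530),(32,-20,40)),(T,ct(135,640),(-32,-20,40)),(T,ct(66,625),(-32,20,40)),
(S,cs(60,58),(-32,20,40)),(S,cs(159,68),(32,20,40)),(S,cs(152,116),(32,-20,40)),(S,cs(44,103),(-32,-20,40)),(S,cs(42,147),(-32,-20,0)),(S,cs(153,160),(32,-20,0))]
g=lambda s:np.concatenate([proj(c,Pst(s,q))-u for c,u,q in os_])
r=least_squares(g,[450,100,-.2],loss="soft_l1");print("stack",r.x.round(3));print(g(r.x).reshape(-1,2).round(1).tolist())
print("seat",Pbase(p,[5.5,0,0]).round(1),"roller",Pplate(p,[-150,0,0]).round(1),"end",Pplate(p,[-150,0,20]).round(1),"edge bottom",Pplate(p,[-164,0,4]).round(1))
c,s=np.cos(p[2]),np.sin(p[2]);d=r.x[:2]-p[:2];print("stack in base",c*d[0]+s*d[1],-s*d[0]+c*d[1],r.x[2]-p[2])
print("bush",onz(T,(239,134),60).round(),onz(S,(356.5,169),60).round())
print("short",onz(T,(386.5,205),50).round(),onz(S,(279,331),50).round())
E
python3 fit.py
```

```text
base [ 6.41239e+02 -1.10280e+01  4.30000e-02  4.13000e-01]
[[0.1, 0.2], [-0.3, 0.0], [-1.1, -0.8], [0.3, -0.0], [0.3, -2.0], [0.1, -1.6], [2.9, -0.2], [2.1, -2.1], [0.3, 2.7], [0.4, 3.1], [-1.4, -0.5], [-0.3, 3.9]]
stack [522.446 160.927  56.377]
[[-0.5, -0.3], [-0.9, -0.0], [-0.6, -0.7], [-0.3, -0.2], [-0.8, 0.3], [0.2, 0.7], [-0.5, -0.0], [0.0, 0.2], [1.0, 0.9], [-1.0, 0.7]]
seat [646.7 -10.8  30. ] roller [653.8 -10.5 100.2] end [661.9 -10.1 118.5] edge bottom [642.6 -11.  109.5]
stack in base -111.20854361132561 176.9547414659616 56.3333193014524
bush [754. 234.  60.] [756. 235.  60.]
short [ 545. -212.   50.] [ 548. -212.   50.]
```

```bash
cat >> fit.py <<'E'
print("--- refit")
ob2=[(c,u,F,q) for c,u,F,q in ob]
def f2(p):
    o=[]
    for c,u,F,q in ob:
        if F is Pbase: q=({213:p[4],138:p[5]}[q[0]],q[1],q[2])
        o.append(proj(c,F(p,q))-u)
    o.append(proj(S,Pbase(p,(150,-58,10)))-cs(617,408))
    return np.concatenate(o)
r=least_squares(f2,[640,-11,.04,.41,210,140],loss="soft_l1");print(r.x.round(3));print(f2(r.x).reshape(-1,2).round(1).tolist())
p=r.x
print("seat",Pbase(p,[5.5,0,0]).round(1),"roller",Pplate(p,[-150,0,0]).round(1),"end",Pplate(p,[-150,0,20]).round(1),"edge bottom",Pplate(p,[-164,0,4]).round(1))
E
python3 fit.py|sed -n '/refit/,$p'
```

```text
--- refit
[ 6.43854e+02 -1.01670e+01  4.30000e-02  3.96000e-01  2.04793e+02
  1.39501e+02]
[[-0.2, 0.0], [-0.7, -0.2], [-0.6, -0.2], [0.7, 0.4], [0.1, -0.2], [-0.0, 0.2], [0.5, -0.3], [-0.5, -2.2], [0.1, 1.4], [0.2, 1.8], [0.4, -0.7], [1.5, 3.6], [-0.2, 1.1]]
seat [649.3  -9.9  30. ] roller [655.4  -9.7  97.9] end [663.2  -9.3 116.3] edge bottom [644.1 -10.2 106.9]
```

```bash
cat > mv.py <<'E'
import sys
from h import *
from scipy.spatial.transform import Rotation as Rn
# usage: mv.py x y z yaw   (yaw of tool z axis in world horizontal; target of TCP)
def plan(x,y,z,yaw):
    o=sensors.get_obs();R=Rn.from_euler("xyz",o["tcp_rot"]).as_matrix()
    d=R.T@(np.array([x,y,z])-o["tool_pos"])/10
    zc=np.arctan2(R[1,2],R[0,2]); sp=-(yaw-zc); sp=(sp+np.pi)%(2*np.pi)-np.pi
    print("pos",o["tool_pos"].round(1),"zyaw",zc.round(3),"cm",d.round(2),"spin",round(sp,3),"F",o["contact_force"].round(1),"w",round(o["grip_width"],1),"t",o["time"],"q",o["joint_positions"].round(2))
    print(R.round(2).tolist())
if __name__=="__main__": plan(*map(float,sys.argv[1:]))
E
python3 mv.py 500 165 200 -0.172
```

```text
pos [ 184.8 -491.3  226.6] zyaw -2.782 cm [  2.68 -50.33 -52.6 ] spin -2.61 F [-0.4  0.2 -0. ] w 91.9 t 0.35 q [-1.36  0.34  1.52 -0.    1.28 -0.15]
[[-0.0, 0.35, -0.94], [0.0, -0.94, -0.35], [-1.0, -0.0, -0.0]]
```

```bash
R='{"dx":0,"dy":0,"dz":0}'; python3 -m crank '[{"dx":0,"dy":-10,"dz":-10.5,"spin":-0.5},{"dx":0,"dy":-20,"dz":-21,"spin":-1},{"dx":0,"dy":-30,"dz":-31.5,"spin":-1.5},{"dx":0,"dy":-40,"dz":-42,"spin":-2},{"dx":0,"dy":-50.3,"dz":-52.6,"spin":-2.61},{"dx":0,"dy":-50.3,"dz":-52.6,"spin":-2.61},{"dx":0,"dy":-50.3,"dz":-52.6,"spin":-2.61},{"dx":0,"dy":-50.3,"dz":-52.6,"spin":-2.61},{"dx":0,"dy":-50.3,"dz":-52.6,"spin":-2.61},{"dx":0,"dy":-50.3,"dz":-52.6,"spin":-2.61},{"dx":0,"dy":-50.3,"dz":-52.6,"spin":-2.61},{"dx":0,"dy":-50.3,"dz":-52.6,"spin":-2.61},{"dx":0,"dy":-50.3,"dz":-52.6,"spin":-2.61},{"dx":0,"dy":-50.3,"dz":-52.6,"spin":-2.61},{"dx":0,"dy":-50.3,"dz":-52.6,"spin":-2.61},{"dx":0,"dy":-50.3,"dz":-52.6,"spin":-2.61},{"dx":0,"dy":-50.3,"dz":-52.6,"spin":-2.61},{"dx":0,"dy":-50.3,"dz":-52.6,"spin":-2.61},{"dx":0,"dy":-50.3,"dz":-52.6,"spin":-2.61},{"dx":0,"dy":-50.3,"dz":-52.6,"spin":-2.61}]'; python3 mv.py 500 165 200 -0.172
```

```text
time: 2.02
tool_pos: [500.2, 166.2, 226.1]
tcp_rot: [-2.609, 1.57, -2.882]
contact_force: [-0.2, -0.4, 0.1]
grip_width: 91.6
pos [500.2 166.2 226.1] zyaw -0.273 cm [ 2.61 -0.12  0.01] spin -0.101 F [-0.2 -0.4  0.1] w 91.6 t 2.0167 q [ 0.18  0.35  1.52 -0.    1.28 -1.12]
[[-0.0, 0.27, 0.96], [-0.0, 0.96, -0.27], [-1.0, -0.0, -0.0]]
```

```bash
python3 -m crank '[{"spin":-0.1},{"spin":-0.1},{"spin":-0.1}]'
python3 - <<'E'
from h import *
import pickle
o=sensors.get_obs(); c=capture("wrist"); c=wristcam(c,o); pickle.dump(c,open("w1.pkl","wb"))
im=c["frame"].copy(); cv2.imwrite("pics/w1.png",im)
s=[522.4,160.9,-.172]
for x,y in((32,20),(32,-20),(-32,-20),(-32,20)):
    a,b=np.cos(s[2]),np.sin(s[2]);print(proj(c,[s[0]+a*x-b*y,s[1]+b*x+a*y,70]).round(1))
E
```

```text
[306.  246.1]
[263.9 250. ]
[256.  183.9]
[300.2 179.6]invalid input at $[0]: expected keys dx, dy, dz, spin
```

View pics/w1.png

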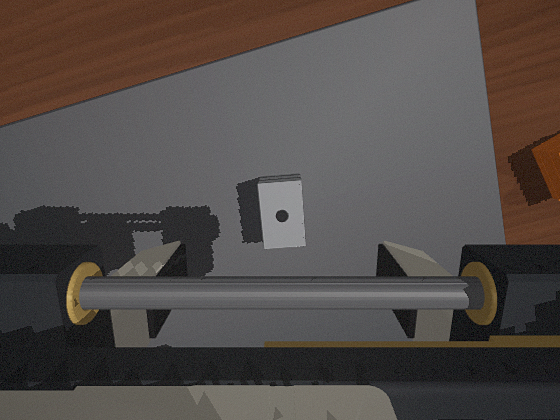

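The wrist view shows the stack's top corners at (305,246), (265,249), (258,182) and (301,179). That is within 2 px of my predicted pose, so the stack is confirmed. Next I straddle its robot-side end and descend.

```bash
python3 mv.py 502.5 163.5 37 -0.172; python3 -m crank '[{"dx":3,"dy":-0.3,"dz":0.3,"spin":-0.1},{"dx":6,"dy":-0.3,"dz":0.3,"spin":-0.1},{"dx":9,"dy":-0.3,"dz":0.3,"spin":-0.1},{"dx":9,"dy":-0.3,"dz":0.3,"spin":-0.1},{"dx":9,"dy":-0.3,"dz":0.3,"spin":-0.1}]';python3 mv.py 502.5 163.5 38 -0.172
```

```text
pos [500.1 165.5 226.2] zyaw -0.266 cm [18.92 -0.12  0.3 ] spin -0.094 F [-1.  -0.7  0.3] w 91.6 t 2.0667 q [ 0.17  0.35  1.52 -0.    1.28 -1.13]
[[-0.0, 0.26, 0.96], [-0.0, 0.96, -0.26], [-1.0, -0.0, -0.0]]
time: 2.48
tool_pos: [501.4, 160.6, 136.1]
tcp_rot: [-2.766, 1.568, -2.95]
contact_force: [0.0, 0.1, 0.6]
grip_width: 92.1
pos [501.4 160.6 136.1] zyaw -0.184 cm [9.81 0.32 0.08] spin -0.012 F [0.  0.1 0.6] w 92.1 t 2.4833 q [ 0.16  0.44  1.65 -0.    1.06 -1.22]
[[-0.0, 0.18, 0.98], [-0.0, 0.98, -0.18], [-1.0, -0.0, -0.0]]
```

```bash
python3 -m crank '[{"dx":2.5,"dy":0.3,"dz":0.1,"spin":-0.01},{"dx":5,"dy":0.3,"dz":0.1,"spin":-0.01},{"dx":7,"dy":0.3,"dz":0.1,"spin":-0.01},{"dx":8.5,"dy":0.3,"dz":0.1,"spin":-0.01},{"dx":9.7,"dy":0.3,"dz":0.1,"spin":-0.01},{"dx":9.7,"dy":0.3,"dz":0.1,"spin":-0.01},{"dx":9.7,"dy":0.3,"dz":0.1,"spin":-0.01}]';python3 mv.py 502.5 163.5 38 -0.172
python3 - <<'E'
from h import *
crop(capture("side")["frame"],200,120,190,120,4,"s2.png")
E
```

```text
time: 3.07
tool_pos: [504.9, 163.8, 41.3]
tcp_rot: [0.307, 1.569, 0.134]
contact_force: [0.5, 0.1, 0.5]
grip_width: 91.8
pos [504.9 163.8  41.3] zyaw -0.173 cm [ 0.33 -0.07 -0.23] spin -0.001 F [0.5 0.1 0.5] w 91.8 t 3.0667 q [ 0.17  0.57  1.73 -0.    0.83 -1.23]
[[0.0, 0.17, 0.99], [0.0, 0.99, -0.17], [-1.0, 0.0, 0.0]]
```

View pics/s2.png

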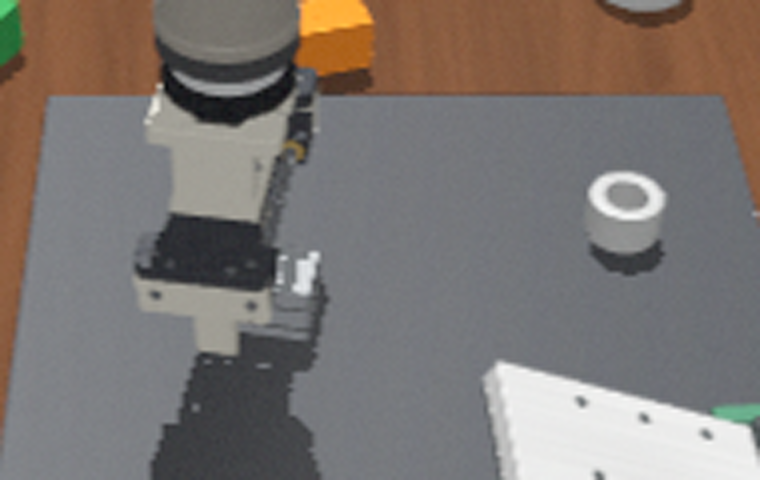

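The right finger is at the stack's robot-side end (crop pixel 220,335), with the stack visible beyond it. I'll close the gripper now.

```bash
python3 -m crank '[{"dx":0.2,"dy":0,"dz":-0.2,"spin":0},{"dx":0.2,"dy":0,"dz":-0.2,"spin":0},{"dx":0.2,"dy":0,"dz":-0.2,"spin":0},{"dx":0.2,"dy":0,"dz":-0.2,"spin":0},{"dx":0.2,"dy":0,"dz":-0.2,"spin":0},{"dx":0.2,"dy":0,"dz":-0.2,"spin":0},{"dx":0.2,"dy":0,"dz":-0.2,"spin":0},{"dx":0.2,"dy":0,"dz":-0.2,"spin":0}]' 30;python3 mv.py 585 -13 38 0.043
```

```text
time: 3.78
tool_pos: [501.7, 164.0, 37.7]
tcp_rot: [-2.162, 1.571, -2.334]
contact_force: [1.0, -1.0, -0.1]
grip_width: 42.8
pos [501.7 164.   37.7] zyaw -0.172 cm [ -0.03 -16.01  11.24] spin -0.215 F [ 1.  -1.  -0.1] w 42.8 t 3.7833 q [ 0.17  0.57  1.74 -0.    0.82 -1.23]
[[-0.0, 0.17, 0.99], [-0.0, 0.99, -0.17], [-1.0, -0.0, -0.0]]
```

```bash
python3 -m crank '[{"dx":0,"dy":0,"dz":0,"spin":0},{"dx":0,"dy":0,"dz":0,"spin":0},{"dx":0,"dy":0,"dz":0,"spin":0},{"dx":0,"dy":-0.5,"dz":0.3,"spin":0},{"dx":0,"dy":-1.5,"dz":1,"spin":-0.02},{"dx":0,"dy":-2.5,"dz":1.8,"spin":-0.04},{"dx":0,"dy":-3.5,"dz":2.5,"spin":-0.05}]' 30;python3 mv.py 585 -13 38 0.043
python3 - <<'E'
from h import *
cv2.imwrite("pics/s3.png",capture("side")["frame"])
E
```

```text
time: 4.37
tool_pos: [519.8, 125.8, 37.6]
tcp_rot: [2.639, 1.569, 2.519]
contact_force: [-1.6, 5.4, 2.1]
grip_width: 40.0
pos [519.8 125.8  37.6] zyaw -0.12 cm [ -0.06 -13.     8.14] spin -0.163 F [-1.6  5.4  2.1] w 40.0 t 4.3667 q [ 0.09  0.58  1.72  0.    0.84 -1.36]
[[-0.0, 0.12, 0.99], [0.0, 0.99, -0.12], [-1.0, 0.0, -0.0]]
```

View pics/s3.png

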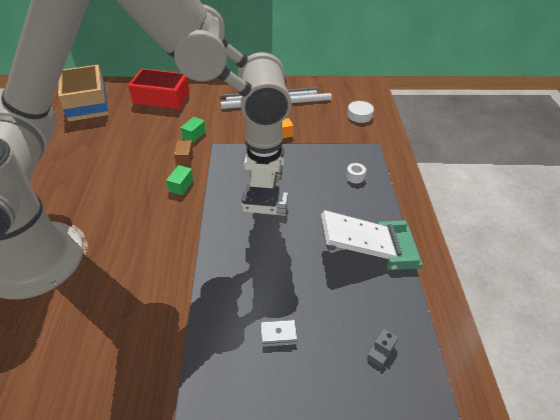

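The stack is gripped (width 40.0 mm) and has moved with the gripper, now visible at about (284,203). I'll continue the drag.

```bash
python3 -m crank '[{"dx":0,"dy":-1,"dz":0.6,"spin":-0.02},{"dx":0,"dy":-2.2,"dz":1.4,"spin":-0.04},{"dx":0,"dy":-3.4,"dz":2.1,"spin":-0.05},{"dx":0,"dy":-4.6,"dz":2.9,"spin":-0.06},{"dx":0,"dy":-5.8,"dz":3.6,"spin":-0.08},{"dx":0,"dy":-7,"dz":4.4,"spin":-0.1},{"dx":0,"dy":-8.2,"dz":5.1,"spin":-0.11},{"dx":0,"dy":-9.4,"dz":5.9,"spin":-0.13},{"dx":0,"dy":-10.6,"dz":6.6,"spin":-0.14},{"dx":0,"dy":-11.6,"dz":7.3,"spin":-0.15},{"dx":0,"dy":-12.4,"dz":7.8,"spin":-0.16},{"dx":0,"dy":-13,"dz":8.1,"spin":-0.163},{"dx":0,"dy":-13,"dz":8.1,"spin":-0.163},{"dx":0,"dy":-13,"dz":8.1,"spin":-0.163},{"dx":0,"dy":-13,"dz":8.1,"spin":-0.163}]' 30;python3 mv.py 595 -12.5 38 0.043
python3 - <<'E'
from h import *
crop(capture("side")["frame"],240,150,190,140,4,"s4.png")
crop(capture("top")["frame"],240,80,140,140,4,"t4.png")
E
```

```text
time: 5.67
tool_pos: [585.0, -14.1, 37.7]
tcp_rot: [-1.261, 1.57, -1.22]
contact_force: [0.5, -3.7, -1.2]
grip_width: 40.0
pos [585.  -14.1  37.7] zyaw 0.041 cm [-0.03  0.12  1.  ] spin -0.002 F [ 0.5 -3.7 -1.2] w 40.0 t 5.6667 q [-0.15  0.65  1.57 -0.    0.91 -1.77]
[[0.0, -0.04, 1.0], [-0.0, 1.0, 0.04], [-1.0, -0.0, 0.0]]
```

View pics/s4.png

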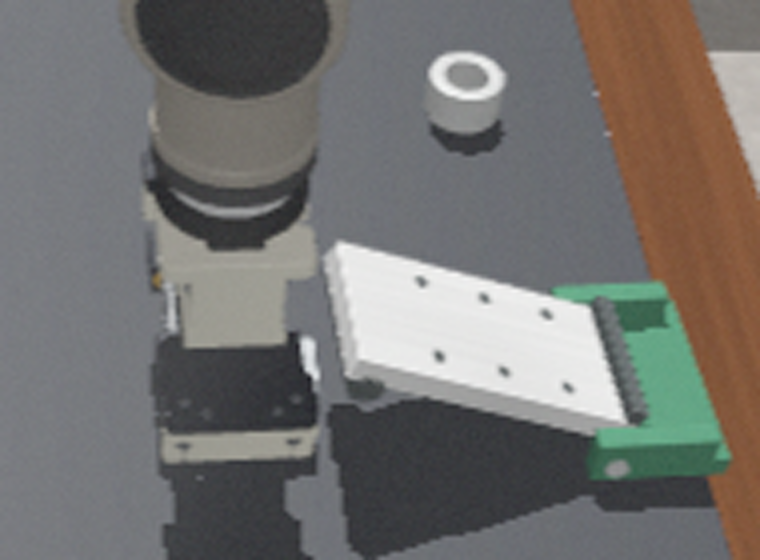

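View pics/t4.png

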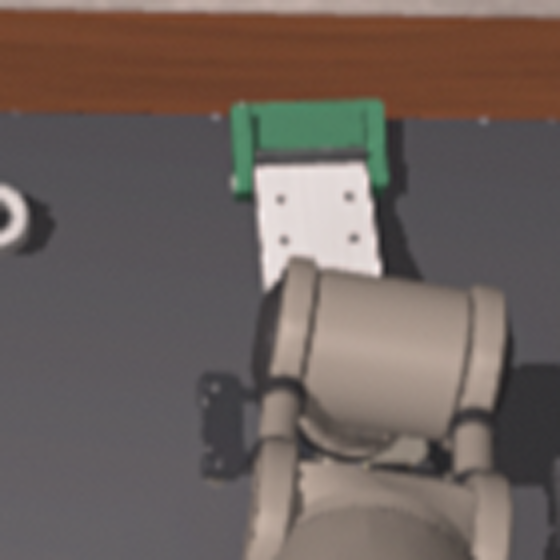

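```bash
python3 -m crank '[{"dx":0,"dy":0.05,"dz":0.4,"spin":0},{"dx":0,"dy":0.1,"dz":0.9,"spin":0},{"dx":0,"dy":0.1,"dz":1.2,"spin":0},{"dx":0,"dy":0.1,"dz":1.2,"spin":0},{"dx":0,"dy":0.1,"dz":1.2,"spin":0}]' 30;python3 mv.py 595 -12.5 38 0.043; python3 -m crank '[{"dx":0,"dy":0,"dz":0,"spin":0},{"dx":0,"dy":0,"dz":0,"spin":0},{"dx":0,"dy":0,"dz":0,"spin":0},{"dx":0,"dy":0,"dz":0,"spin":0},{"dx":0,"dy":0,"dz":-2,"spin":0},{"dx":0,"dy":0,"dz":-4,"spin":0},{"dx":0,"dy":0,"dz":-6,"spin":0},{"dx":0,"dy":0,"dz":-8,"spin":0},{"dx":-3,"dy":0,"dz":-10,"spin":0},{"dx":-6,"dy":0,"dz":-10,"spin":0},{"dx":-6,"dy":0,"dz":-10,"spin":0},{"dx":-6,"dy":0,"dz":-10,"spin":0}]' 85; python3 mv.py 575 -13 38 0.043
python3 - <<'E'
from h import *
import pickle
crop(capture("side")["frame"],240,150,190,140,4,"s5.png")
o=sensors.get_obs();c=wristcam(capture("wrist"),o);pickle.dump(c,open("w5.pkl","wb"));cv2.imwrite("pics/w5.png",c["frame"])
E
```

```text
time: 6.18
tool_pos: [595.6, -11.6, 37.7]
tcp_rot: [2.975, 1.568, 3.016]
contact_force: [-5.0, -0.4, 3.7]
grip_width: 39.9
pos [595.6 -11.6  37.7] zyaw 0.041 cm [-0.03 -0.09 -0.06] spin -0.002 F [-5.  -0.4  3.7] w 39.9 t 6.1833 q [-0.15  0.67  1.54 -0.    0.93 -1.76]
[[-0.0, -0.04, 1.0], [0.0, 1.0, 0.04], [-1.0, 0.0, -0.0]]
time: 7.18
tool_pos: [498.3, -16.5, 99.4]
tcp_rot: [-0.226, 1.566, -0.185]
contact_force: [-0.6, 0.1, -0.6]
grip_width: 77.9
pos [498.3 -16.5  99.4] zyaw 0.041 cm [6.18 0.04 7.65] spin -0.002 F [-0.6  0.1 -0.6] w 77.9 t 7.1833 q [-0.19  0.44  1.77  0.    0.93 -1.8 ]
[[0.0, -0.04, 1.0], [-0.0, 1.0, 0.04], [-1.0, -0.0, 0.0]]
```

View pics/s5.png

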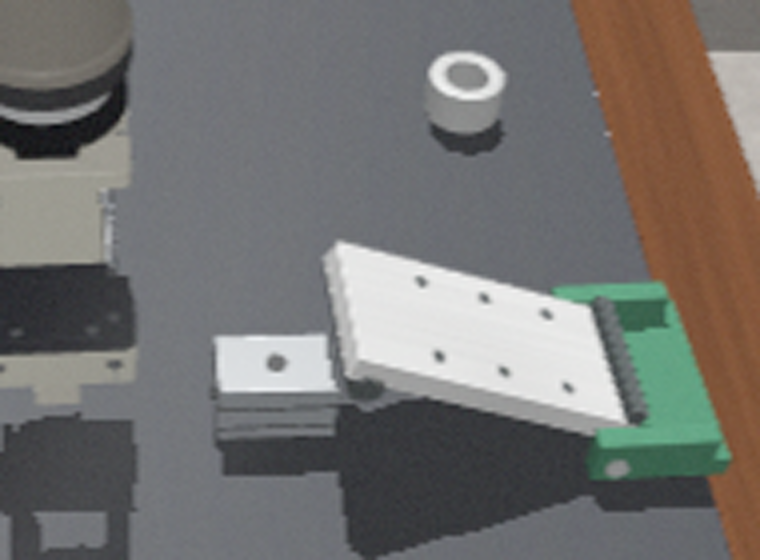

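View pics/w5.png

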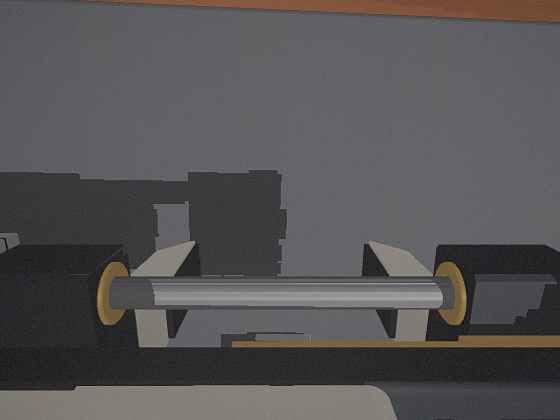

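Run:
```python
from h import *
S=capture("side")
cs=lambda u,v:np.array([(u+.5)/4-.5+240,(v+.5)/4-.5+150])
for n,u,z in(("hole",(277,362),70),("a",(216,337),70),("b",(216,394),70),("bot",(217,438),30)): print(n,onz(S,cs(*u),z).round(1))
```

```text
hole [616.5  -8.6  70. ]
a [584.3   9.4  70. ]
b [582.6 -30.4  70. ]
bot [584.7 -29.   30. ]
```

```bash
python3 mv.py 560 -13.3 58 0.043;  python3 -m crank '[{"dx":0,"dy":0,"dz":1.5,"spin":0},{"dx":1,"dy":0.05,"dz":3,"spin":0},{"dx":2,"dy":0.05,"dz":4,"spin":0},{"dx":3,"dy":0.05,"dz":5,"spin":0},{"dx":4,"dy":0.05,"dz":5.7,"spin":0},{"dx":4.1,"dy":0.05,"dz":6.2,"spin":0},{"dx":4.1,"dy":0.05,"dz":6.2,"spin":0},{"dx":4.1,"dy":0.05,"dz":6.2,"spin":0},{"dx":4.1,"dy":0.05,"dz":6.2,"spin":0},{"dx":4.1,"dy":0.05,"dz":6.2,"spin":0},{"dx":4.1,"dy":0.05,"dz":6.2,"spin":0},{"dx":4.1,"dy":0.05,"dz":6.2,"spin":0},{"dx":4.1,"dy":0.05,"dz":6.2,"spin":0},{"dx":4.1,"dy":0.05,"dz":6.2,"spin":0}]' 0; python3 mv.py 575 -13 58 0.043
python3 - <<'E'
from h import *
crop(capture("side")["frame"],240,150,190,140,4,"s6.png")
E
```

```text
pos [496.7 -16.2  96.9] zyaw 0.041 cm [3.88 0.02 6.34] spin -0.002 F [-1.2 -0.2 -0.7] w 77.7 t 7.3333 q [-0.19  0.44  1.78 -0.    0.93 -1.8 ]
[[-0.0, -0.04, 1.0], [0.0, 1.0, 0.04], [-1.0, 0.0, -0.0]]
time: 8.5
tool_pos: [558.9, -13.2, 56.9]
tcp_rot: [-0.46, 1.57, -0.419]
contact_force: [0.4, -0.2, -0.7]
grip_width: 0.5
pos [558.9 -13.2  56.9] zyaw 0.041 cm [-0.11 -0.04  1.61] spin -0.002 F [ 0.4 -0.2 -0.7] w 0.5 t 8.5 q [-0.16  0.59  1.64 -0.    0.91 -1.77]
[[0.0, -0.04, 1.0], [-0.0, 1.0, 0.04], [-1.0, -0.0, 0.0]]
```

View pics/s6.png

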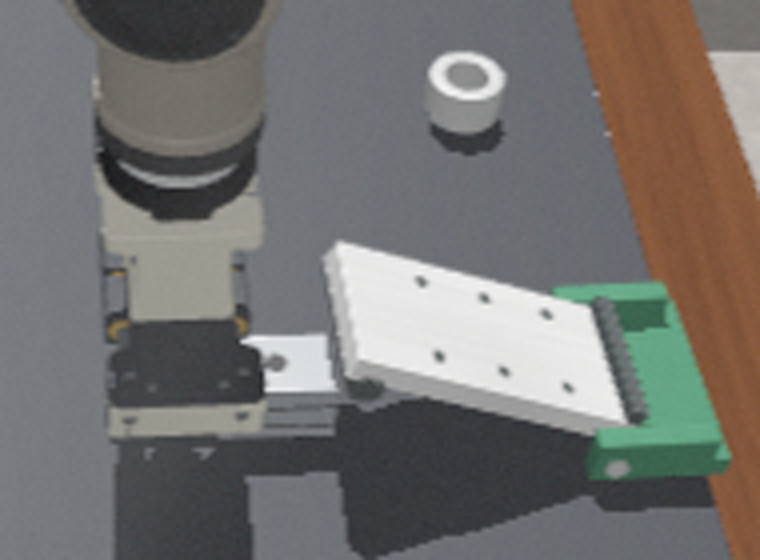

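```bash
python3 -m crank '[{"dx":-0.5,"dy":0,"dz":0,"spin":0},{"dx":-0.5,"dy":0,"dz":0.4,"spin":0},{"dx":-0.5,"dy":0,"dz":0.8,"spin":0},{"dx":-0.5,"dy":0,"dz":1.2,"spin":0},{"dx":-0.5,"dy":0,"dz":1.5,"spin":0},{"dx":-0.5,"dy":0,"dz":1.8,"spin":0},{"dx":-0.5,"dy":0,"dz":2.1,"spin":0},{"dx":-0.5,"dy":0,"dz":2.4,"spin":0},{"dx":-0.5,"dy":0,"dz":2.7,"spin":0},{"dx":-0.5,"dy":0,"dz":3,"spin":0},{"dx":-0.5,"dy":0,"dz":3,"spin":0},{"dx":-0.5,"dy":0,"dz":3,"spin":0}]' 0; python3 mv.py 602 -12 62 0.043
python3 - <<'E'
from h import *
crop(capture("side")["frame"],240,150,190,140,4,"s7.png")
E
```

```text
time: 9.55
tool_pos: [587.3, -11.9, 61.4]
tcp_rot: [3.065, 1.566, 3.107]
contact_force: [-5.4, -1.0, 4.7]
grip_width: -0.0
pos [587.3 -11.9  61.4] zyaw 0.041 cm [-0.07 -0.07  1.47] spin -0.002 F [-5.4 -1.   4.7] w -0.0 t 9.55 q [-0.15  0.63  1.54 -0.    0.97 -1.76]
[[-0.0, -0.04, 1.0], [0.0, 1.0, 0.04], [-1.0, 0.0, -0.0]]
```

View pics/s7.png

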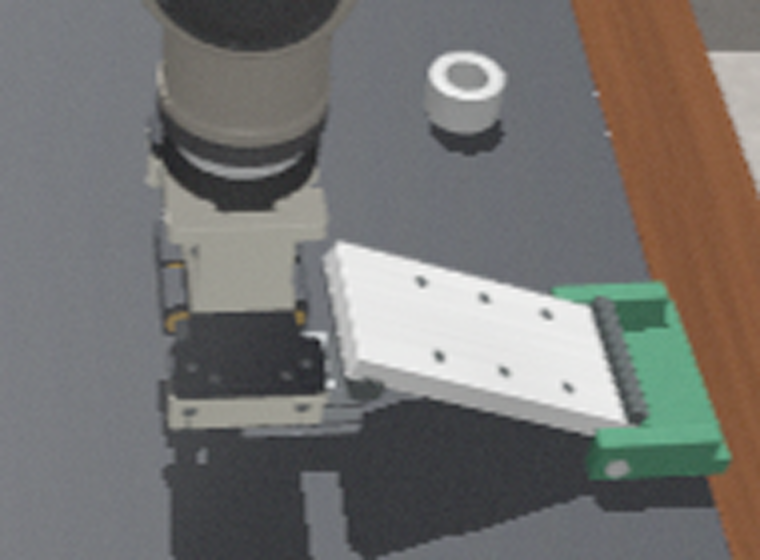

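```bash
python3 -m crank '[{"dx":-0.1,"dy":0,"dz":0.3,"spin":0},{"dx":-0.1,"dy":0,"dz":0.6,"spin":0},{"dx":-0.1,"dy":0,"dz":0.9,"spin":0},{"dx":-0.1,"dy":0,"dz":1.2,"spin":0},{"dx":-0.1,"dy":0,"dz":1.5,"spin":0},{"dx":-0.1,"dy":0,"dz":1.5,"spin":0},{"dx":-0.1,"dy":0,"dz":1.5,"spin":0}]' 0; python3 mv.py 602 -12 62 0.043;python3 -m crank '[{"dx":0,"dy":0,"dz":-2,"spin":0},{"dx":0,"dy":0,"dz":-5,"spin":0},{"dx":-2,"dy":0,"dz":-8,"spin":0},{"dx":-5,"dy":0,"dz":-11,"spin":0},{"dx":-8,"dy":0,"dz":-12,"spin":0},{"dx":-9,"dy":0,"dz":-12,"spin":0},{"dx":-9,"dy":0,"dz":-12,"spin":0}]' 0
python3 - <<'E'
from h import *
print(sensors.get_obs()["tool_pos"])
crop(capture("side")["frame"],240,150,190,140,4,"s8.png")
crop(capture("top")["frame"],240,80,140,140,4,"t8.png")
E
```

```text
time: 10.18
tool_pos: [604.2, -11.4, 62.5]
tcp_rot: [-0.251, 1.57, -0.21]
contact_force: [-2.1, 0.5, -1.9]
grip_width: 0.4
pos [604.2 -11.4  62.5] zyaw 0.041 cm [ 0.05 -0.05 -0.23] spin -0.002 F [-2.1  0.5 -1.9] w 0.4 t 10.1833 q [-0.15  0.65  1.5  -0.    1.   -1.76]
[[0.0, -0.04, 1.0], [-0.0, 1.0, 0.04], [-1.0, -0.0, 0.0]]
time: 10.77
tool_pos: [486.6, -16.9, 156.7]
tcp_rot: [-0.221, 1.56, -0.18]
contact_force: [1.3, -0.1, -0.8]
grip_width: 0.5
[486.59592541 -16.85389739 156.69589044]
```

View pics/s8.png

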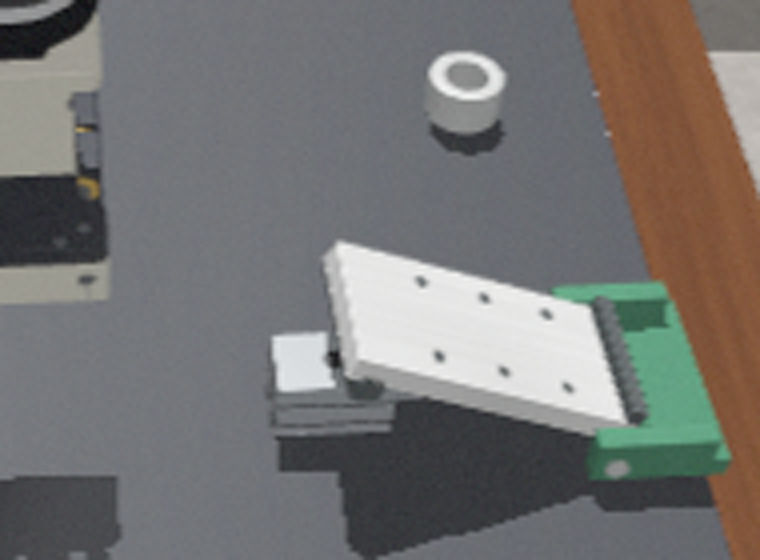

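View pics/t8.png

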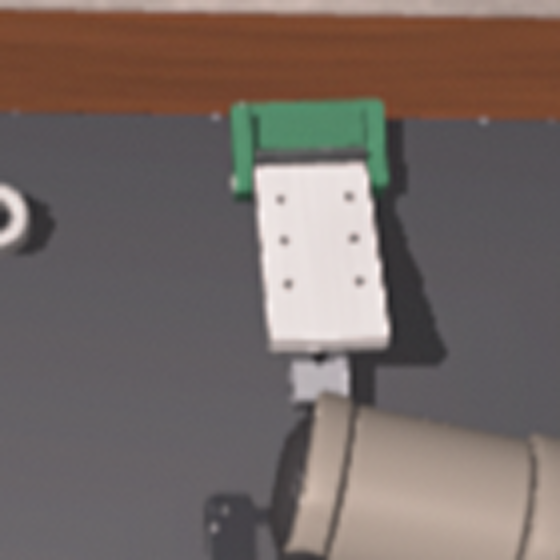

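Run:
```python
from h import *
from scipy.optimize import least_squares
S=capture("side");T=capture("top")
cs=lambda u,v:np.array([(u+.5)/4-.5+240,(v+.5)/4-.5+150])
ct=lambda u,v:np.array([(u+.5)/4-.5+240,(v+.5)/4-.5+80])
ob=[(S,cs(272,337),(-32,20,40)),(S,cs(274,391),(-32,-20,40)),(S,cs(272,433),(-32,-20,0)),(S,cs(391,430),(32,-20,0)),(T,ct(291,401),(-32,20,40)),(T,ct(322,357),(0,0,40)),(S,cs(336,359),(0,0,40))]
def P(s,q):
    c,n=np.cos(s[2]),np.sin(s[2]);return [s[0]+c*q[0]-n*q[1],s[1]+n*q[0]+c*q[1],30+q[2]]
g=lambda s:np.concatenate([proj(c,P(s,q))-u for c,u,q in ob])
r=least_squares(g,[643,-10,.04],loss="soft_l1");print(r.x.round(3),g(r.x).reshape(-1,2).round(1).tolist())
d=r.x[:2]-[643.85,-10.17];c,n=np.cos(.043),np.sin(.043);print("in base",c*d[0]+n*d[1],-n*d[0]+c*d[1])
```

```text
[ 6.47233e+02 -7.48700e+00  2.50000e-02] [[-0.2, -0.9], [1.0, -0.1], [0.4, 0.9], [-0.4, 0.8], [0.0, -0.2], [-1.2, 0.2], [-0.6, 0.2]]
in base 3.49558868879209 2.534744116131032
```

Fitted in the base frame, the stack sits at x = 3.5 mm, y = 2.5 mm, about 0.02 rad off axis. That is well within tolerance, and the plate is still raised. Next I move above the pressing point.

```bash
python3 mv.py 660 -9.5 150 0.043; python3 -m crank '[{"dx":0,"dy":0,"dz":3,"spin":0},{"dx":0,"dy":0,"dz":6,"spin":0},{"dx":0,"dy":0,"dz":9,"spin":0},{"dx":0,"dy":0,"dz":12,"spin":0},{"dx":0,"dy":0,"dz":15,"spin":0},{"dx":0,"dy":0,"dz":17.3,"spin":0},{"dx":0,"dy":0,"dz":17.3,"spin":0},{"dx":0,"dy":0,"dz":17.3,"spin":0},{"dx":0,"dy":0,"dz":17.3,"spin":0}]' 0; python3 mv.py 660 -9.5 100 0.043
```

```text
pos [484.1 -16.3 151.8] zyaw 0.041 cm [ 0.17 -0.05 17.6 ] spin -0.002 F [ 0.1  0.4 -0. ] w 0.3 t 10.9667 q [-0.19  0.35  1.74 -0.    1.05 -1.8 ]
[[-0.0, -0.04, 1.0], [0.0, 1.0, 0.04], [-1.0, 0.0, -0.0]]
time: 11.72
tool_pos: [655.8, -9.0, 150.9]
tcp_rot: [3.006, 1.568, 3.047]
contact_force: [0.0, 0.9, 0.8]
grip_width: 0.3
pos [655.8  -9.  150.9] zyaw 0.041 cm [ 5.09 -0.07  0.43] spin -0.002 F [0.  0.9 0.8] w 0.3 t 11.7167 q [-0.13  0.65  1.23 -0.    1.27 -1.74]
[[-0.0, -0.04, 1.0], [0.0, 1.0, 0.04], [-1.0, 0.0, -0.0]]
```

```bash
python3 -m crank '[{"dx":1,"dy":0,"dz":0.6,"spin":0},{"dx":2,"dy":0,"dz":0.6,"spin":0},{"dx":2.5,"dy":0,"dz":0.6,"spin":0},{"dx":2.8,"dy":0,"dz":0.6,"spin":0},{"dx":3.1,"dy":0,"dz":0.6,"spin":0},{"dx":3.4,"dy":0,"dz":0.6,"spin":0},{"dx":3.7,"dy":0,"dz":0.6,"spin":0},{"dx":4,"dy":0,"dz":0.6,"spin":0},{"dx":4.3,"dy":0,"dz":0.6,"spin":0},{"dx":4.3,"dy":0,"dz":0.6,"spin":0}]' 0; python3 mv.py 660 -9.5 100 0.043
python3 - <<'E'
from h import *
crop(capture("side")["frame"],240,150,190,140,4,"s9.png")
E
```

```text
time: 12.55
tool_pos: [662.7, -9.1, 109.6]
tcp_rot: [-1.209, 1.57, -1.168]
contact_force: [-0.4, -0.4, 4.0]
grip_width: 0.4
pos [662.7  -9.1 109.6] zyaw 0.041 cm [ 0.96 -0.03 -0.28] spin -0.002 F [-0.4 -0.4  4. ] w 0.4 t 12.55 q [-0.13  0.69  1.26 -0.    1.19 -1.74]
[[0.0, -0.04, 1.0], [-0.0, 1.0, 0.04], [-1.0, -0.0, 0.0]]
```

View pics/s9.png

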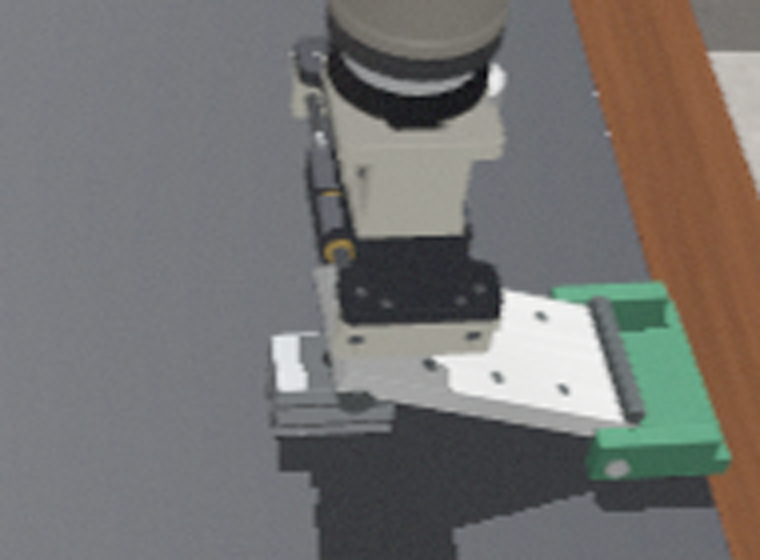

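The plate is moving down under 4 N, and the stack's base edge has not moved. I'll continue in small steps and watch the force.

```bash
python3 -m crank '[{"dx":0.2,"dy":0,"dz":0,"spin":0},{"dx":0.4,"dy":0,"dz":0,"spin":0},{"dx":0.5,"dy":0,"dz":0,"spin":0},{"dx":0.6,"dy":0,"dz":0,"spin":0},{"dx":0.6,"dy":0,"dz":0,"spin":0}]' 0; python3 -m crank '[{"dx":0.1,"dy":0,"dz":0,"spin":0},{"dx":0.2,"dy":0,"dz":0,"spin":0},{"dx":0.2,"dy":0,"dz":0,"spin":0}]' 0;  python3 -m crank '[{"dx":0.1,"dy":0,"dz":0,"spin":0},{"dx":0.2,"dy":0,"dz":0,"spin":0},{"dx":0.2,"dy":0,"dz":0,"spin":0}]' 0
```

```text
time: 13.02
tool_pos: [662.7, -9.0, 103.4]
tcp_rot: [-3.035, 1.57, -2.994]
contact_force: [-1.3, -0.7, 3.9]
grip_width: 0.4
time: 13.27
tool_pos: [662.7, -8.9, 101.5]
tcp_rot: [-3.026, 1.57, -2.985]
contact_force: [-2.1, 0.1, 3.7]
grip_width: 0.6
time: 13.52
tool_pos: [662.8, -8.9, 99.5]
tcp_rot: [-2.943, 1.571, -2.901]
contact_force: [-2.1, -0.3, 3.9]
grip_width: 0.5
```

```bash
python3 -m crank '[{"dx":0.1,"dy":0,"dz":0,"spin":0},{"dx":0.1,"dy":0,"dz":0,"spin":0}]' 0; python3 -m crank '[{"dx":0.1,"dy":0,"dz":0,"spin":0},{"dx":0.1,"dy":0,"dz":0,"spin":0}]' 0;  python3 - <<'E'
from h import *
crop(capture("side")["frame"],240,150,190,140,4,"s10.png")
E
```

```text
time: 13.68
tool_pos: [662.8, -8.9, 99.2]
tcp_rot: [-0.57, 1.571, -0.529]
contact_force: [-3.0, 0.4, 7.5]
grip_width: 0.1
time: 13.85
tool_pos: [662.9, -9.0, 99.0]
tcp_rot: [-0.39, 1.57, -0.349]
contact_force: [-5.4, 0.1, 11.0]
grip_width: 0.8
```

View pics/s10.png

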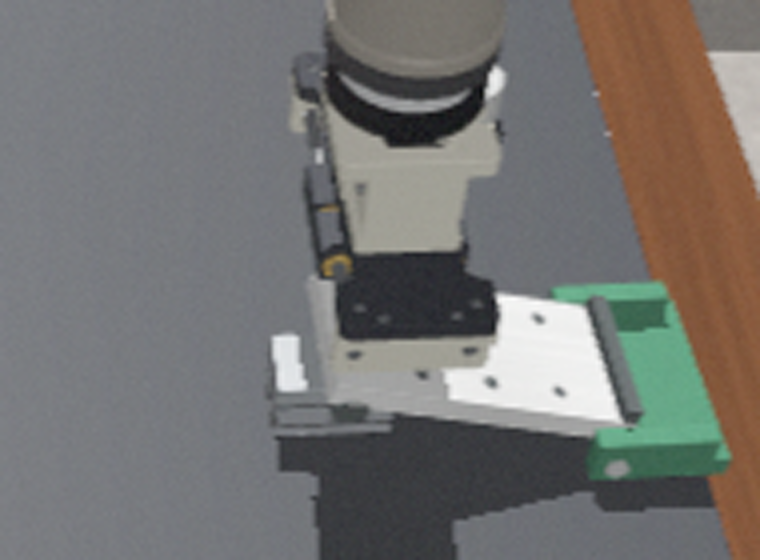

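The roller has seated: the force is climbing and TCP height is steady at 99 mm, about where I expected. I'll press a little firmer, then lift straight off.

```bash
python3 -m crank '[{"dx":0.15,"dy":0,"dz":0,"spin":0},{"dx":0.25,"dy":0,"dz":0,"spin":0},{"dx":0.25,"dy":0,"dz":0,"spin":0},{"dx":0.25,"dy":0,"dz":0,"spin":0}]' 0; python3 -m crank '[{"dx":-0.3,"dy":0,"dz":0,"spin":0},{"dx":-0.8,"dy":0,"dz":0,"spin":0},{"dx":-2,"dy":0,"dz":0,"spin":0},{"dx":-5,"dy":0,"dz":0,"spin":0},{"dx":-8,"dy":0,"dz":-3,"spin":0},{"dx":-10,"dy":0,"dz":-7,"spin":0},{"dx":-11,"dy":0,"dz":-11,"spin":0},{"dx":-11,"dy":0,"dz":-15,"spin":0},{"dx":-11,"dy":0,"dz":-19,"spin":0},{"dx":-11,"dy":0,"dz":-21,"spin":0},{"dx":-11,"dy":0,"dz":-21,"spin":0},{"dx":-11,"dy":0,"dz":-21,"spin":0}]' 0;  python3 - <<'E'
from h import *
crop(capture("side")["frame"],240,150,190,140,4,"s11.png")
cv2.imwrite("pics/t11.png",capture("top")["frame"])
E
```

```text
time: 14.23
tool_pos: [662.9, -9.0, 98.6]
tcp_rot: [-0.339, 1.569, -0.298]
contact_force: [-9.1, -0.0, 22.0]
grip_width: 0.1
time: 15.23
tool_pos: [453.0, -17.7, 206.1]
tcp_rot: [-0.238, 1.569, -0.198]
contact_force: [-0.3, -0.4, -0.2]
grip_width: 0.3
```

View pics/s11.png

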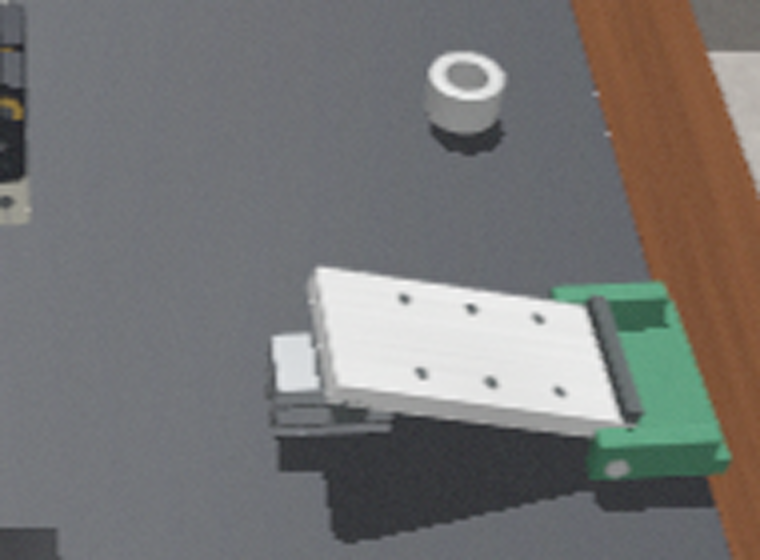

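View pics/t11.png

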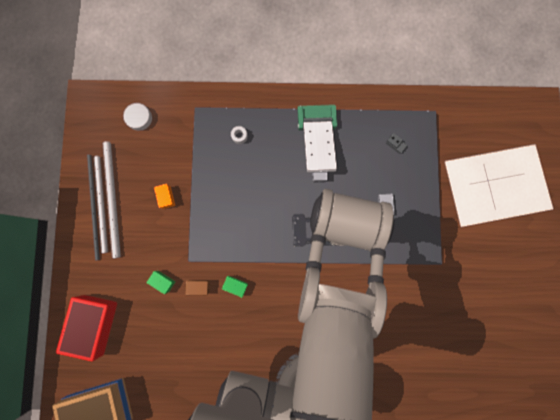

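The side view shows the plate lowered onto the stack, with its free top corners at crop (318,267) and (336,389). The bush, jaw and short stack look unmoved. I'll check the tilt before handing in.

Run:
```python
from h import *
from scipy.optimize import least_squares
S=capture("side");p=[643.85,-10.17,.043]
cs=lambda u,v:np.array([(u+.5)/4-.5+240,(v+.5)/4-.5+150])
def P(t,y):
    x=150-164*np.cos(t)+20*np.sin(t);z=40+164*np.sin(t)+20*np.cos(t);c,s=np.cos(p[2]),np.sin(p[2])
    return [p[0]+c*x-s*y,p[1]+s*x+c*y,z]
def fit(a,b):
    g=lambda t:np.r_[proj(S,P(t[0],42))-a,proj(S,P(t[0],-42))-b]
    r=least_squares(g,[.3]);print(r.x.round(3),g(r.x).round(1))
fit(cs(318,267),cs(336,389)); fit(cs(340,242),cs(357,360))
```

```text
[0.259] [-0.4  0.1  0.3 -0.2]
[0.396] [-0.6 -0.3  0.8  0.4]
```

```bash
python3 -c "
from plant import bot,sensors
print(sensors.get_obs()['contact_force']); print(bot.close_job())"
```

```text
[-0.69726033  0.69374508  0.48831976]
the job is handed in; nothing more can be done
None
```

The taller stack is under the middle of the roller, and the plate has been pressed down onto it. I handed the job in at about 15 s with the arm clear; no verdict was given.

I gripped the stack lightly at its robot-side end and slid it over the granite to just in front of the plate. I let go, then pushed it the last stretch with the closed fingers. Next I pressed the plate's free end down with the closed fingertips and lifted off.

**Stack position:** a fit to the camera pictures before pressing put it at x = 3.5 mm (target 5.5), y = 2.5 mm and about 0.02 rad off the plate's direction. In the pictures afterwards its base edge had not moved.

**Seating:** the plate moved down at about 4 N. The force then rose to 22 N with the fingertips stopped at 99 mm, about the expected height for a seated roller.

**Tilt:** the last picture gave 0.259 rad against 0.27. This is within tolerance (0.255 to 0.285) but close to the lower edge. The roller can't sit below the stack top, so I put the difference down to pixel error.

**Other parts:** the shorter stack, the jaw and the bush looked unmoved, judged by eye; the arm partly hid the shorter stack in the last top view. I could not measure the contact force between plate and stack after letting go.

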